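Clamp a walnut blank in the holding jig with the tension wheel

ROBOT

A 6-joint arm with a two-finger parallel gripper is mounted at the origin on the work surface. World frame = base frame: x ahead of the robot, y to its left, z up, the work surface at z = 0. Lengths are in m, angles in degrees, forces in N, time in s.
With the tool pointing down it reaches from about 0.35 to 0.925 m from the base axis. Payload 6.4 kg.
Tool frame: the origin (TCP) lies midway between the tips of the shut fingers; the grasp point (between the pads) lies 19 mm behind it; z points along the fingers, y is the line along which they close (so a half turn about z gives the same grasp; the last joint's range is limited). The gripper opens to 94 mm and grips with 3 to 60 N. Pads are 16 mm wide; open, the fingers measure 119 mm over their backs; the gripper's body (75 mm by 177 mm) begins 78 mm behind the grasp point.
Start: joints at [58.894, 14.043, 89.255, -0, 76.702, -9.975], TCP at [0.234, 0.606, 0.205] pointing down, gripper open.
Joint ranges: [-179.41, 179.41], [-58.25, 129.5], [7.25, 145.43], [-54.29, 234.29], [11.92, 165.04], [-157.13, 157.13]. Speed limits (degrees/s): [147.25, 147.25, 180, 180, 180, 180].

INTERFACE

Orientations are given as a 3x3 rotation matrix whose columns are the frame's x, y, z axes.
In Python, from workcell import bot, optics gives the robot as it stands.
- The arm moves only by the tool move_arm, never from a script. Its argument "targets" is text: rows parted by semicolons, each of 7 numbers parted by spaces: the closure, from -1 (fully open) to 1 (shut), then the shift along the tool's x, y, z in m, then the turn, a rotation vector about the tool's x, y, z in rad. A call has exactly 5 rows; each row shifts and turns the commanded pose from where the row before left it, along the tool's axes as they then stand; what a row does not reach is not made up. A row lasts 1/10 s, in which the tool goes at most 50 mm and 8.59 degrees, less where a joint would pass 70% of its speed; a pose out of reach is approached as far as the arm can. A call with a gripper value outside its range is refused whole. The fingers move at their own pace and stop on an object; "squeeze" is the grip in N (left out, the last holds). Time passes only in rows, so rows that do not move let the fingers close, or fill a call up. It gives the time, the measured TCP pose, the force, the opening and the grip force at its end, in the units of the state.
- bot.observe(): the state, without advancing time (a new reading comes with each control period).
- optics.snapshot(name): name is "side" or "top"; returns (picture, depth): 480x640x3 uint8, red, green, blue; 480x640 float32, m along the optical axis (not along the pixel's ray), 0 where there is no reading.
- optics.get_calibration(name): a dict with "camera_matrix" (3x3 intrinsics, pixels), "D" ([k1, k2, p1, p2, k3] as OpenCV has them; the pictures are not rectified), "origin" and "rotation" of the camera in the world. Camera axes: x right, y up, looking along -z (the intrinsics and any distortion apply to the point x, -y, -z); pixel columns grow to the right and rows downward; lengths in m; the calibration is good to about 2 mm. A picture is of the moment at which its call begins. get_calibration takes no time and is no camera call.
- bot.job_done(): hands the job in; it is judged then, once.
The state is a dict: "time_s": time; "joints": joint angles; "qvel": joint speeds; "tau": joint torques, N m; "tool_pos": TCP position; "tcp_rot": TCP orientation; "contact_force": force on the tool from outside, world axes, zero at the start; "ft_torque": the same for the moment, N m; "gripper_width": finger opening in m; "grasp_force": force on a finger pad.
Only numpy, scipy, OpenCV 4.12 (cv2) and the standard library are available. Lean on these libraries where they do the work, as an engineer would, in place of code of your own. Each camera call takes 0.05 s, during which the arm holds its last target. There are 200 camera calls.

TASK

Take the dark walnut blank and set it down, not dropped, flat on the jig's bed, midway across its width and with its long side running from the jaw to the stop. Then wind the red tension wheel clockwise by its crank until the blank is gripped firmly, which is when the crank, wound slowly, pulls about 6 N harder than when it ran free; do not overwind, or the wood is crushed. Let go, and leave the pale blank and the other things where they are.

Things in the scene. Friction and masses are not known exactly. Their poses are not given: they have to be found in the camera images.
- jig: Fixed jig: plywood bed 130 mm wide (its x), 360 mm long (its y, -190 to +170 mm), top 16 mm above the table. A grey gear housing (95 x 105 mm, top 48 mm above the table) on the -y end carries the red wheel; the aluminium stop stands towards +y, the sliding jaw between. Origin on the table, 10 mm to the +y side of the bed's centre; z up. Place and yaw vary.
- jaw: Sliding aluminium jaw, 70 mm wide, 20 thick, 19 high. Origin at bed height (16 mm above the table), middle of the face that looks to the stop (jig's +y). The wheel drives it 5 mm per radian through a stiff spring: free until the blank is pinched, then the crank grows steadily heavier; right when its tangential pull, wound slowly, is about 6 N above free, 1 to 1.5 rad on.
- stop: Fixed aluminium end stop on the jig bed, 70 mm wide, 22 mm thick, 19 mm high (a small screw head 6 mm above it). Origin at bed height, middle of the face that looks back at the jaw. Set at a different distance each time: 138 to 162 mm between the two faces at the start.
- wheel: Red tension wheel, 126 mm across; turns about the vertical through its origin, clockwise from above tightens. Origin 54 mm above the table on the axis; rim top 10 mm, hub top 14 mm higher. Its x axis points to the crank. Starts near its slack end; 0.7 to 1.7 turns in all. About 8 N at the crank moves it when free (less reads after a quick stop); friction holds it.
- crank: Black round upright crank handle on the wheel, 18 mm in diameter, 38 mm tall, 50 mm from the wheel's axis. It spins freely on its own pin, so it can be gripped and led round in a circle without turning the hand. Origin at the centre of its lower end, 64.5 mm above the table; its top is 102.5 mm above the table. Its axes spin with it and mean nothing.
- blank: Dark walnut blank, 66 x 120 x 22 mm (its x, y, z), 0.1 to 0.2 kg, lying loose on the table to the left of the jig. Origin at the centre of its underside; it is symmetrical, either end may face the stop.
- pale_blank: Pale blank of the same size, lying on the table too, in the other of the two places; not to be used.
- ring_box: Shallow wooden bowl, 100 mm wide, 35 mm high, beyond the jig (leave alone).
- coaster: Flat pale wooden disc, 90 mm wide, 10 mm thick, beyond the jig (leave alone).
- cup: Pale wooden cup, 80 mm high, on the right of the table (leave alone).
- varnish: Amber jar with black cap, 60 mm wide, 90 mm high, on the right (leave alone).
- brush: Brush lying on the right of the table (leave alone).
- medallion: Small wooden disc, 60 mm wide, 14 mm thick, beyond the jig (leave alone).
There are look-alikes about, which are no part of the job. There is more than one size of the blank; the job needs the smallest.

How it is judged:
By the outcome, as a careful person would: the job done as asked, in the order asked, and still so for the second after the job is handed in, with the robot touching nothing.
It also fails if it takes over 72 s, if anything falls off the work surface, if the arm or the gripper's body presses on something with over 40 N, if the wrist force passes 120 N, or if a joint passes its speed limit or range.

## Working session

There is one attempt and no reset: what is moved stays moved. The work goes in short steps, Python scripts to look and compute and a tool call to move; the robot and the scene stay as the last step left them, time stands still between calls to the robot, and variables do not carry over. Pictures are saved under pics/ and viewed, at most 10 in all, crops included, and the job is handed in when it is done.

Besides the shell and the picture viewer there is one more tool, called after "Call:" as a command line: name --argument value ..., lists and objects as JSON in quotes. move_arm: Moves the arm, as the interface text tells. Its arguments: {"type":"object","properties":{"targets":{"type":"string"},"squeeze":{"type":"number"}},"required":["targets"]}

```bash
mkdir -p pics; ls; python3 - <<'E'
from workcell import bot, optics
import cv2,numpy as np
for n in ("top","side"):
    p,d=optics.snapshot(n); cv2.imwrite(f"pics/{n}0.png",p[:,:,::-1]); np.savez(f"{n}0.npz",p=p,d=d)
    c=optics.get_calibration(n); print(n,c)
s=bot.observe(); print(s)
E
```

```text
pics
top {'camera_matrix': array([[509.65160516,   0.        , 331.06200366],
       [  0.        , 509.65160516, 235.82558501],
       [  0.        ,   0.        ,   1.        ]]), 'D': array([-0.04379951,  0.        ,  0.        ,  0.        ,  0.        ]), 'origin': array([ 0.30635629, -0.00809024,  1.28347182]), 'rotation': array([[-0.02744007,  0.98358375, -0.17835374],
       [-0.99955889, -0.02902573, -0.0062868 ],
       [-0.01136044,  0.17810256,  0.98394635]])}
side {'camera_matrix': array([[464.5774584 ,   0.        , 317.72635982],
       [  0.        , 464.5774584 , 244.33290322],
       [  0.        ,   0.        ,   1.        ]]), 'D': array([0.00953538, 0.        , 0.        , 0.        , 0.        ]), 'origin': array([-0.12677562, -0.6352248 ,  0.83385846]), 'rotation': array([[ 0.69774008,  0.47125769, -0.53951365],
       [-0.71623325,  0.44528234, -0.53733935],
       [-0.01298941,  0.76134081,  0.64822176]])}
{'time_s': 0.1, 'joints': array([ 5.88959838e+01,  1.40787525e+01,  8.93158653e+01, -1.07935237e-06,
        7.67023342e+01, -9.97602876e+00]), 'qvel': array([-0.06725453, -0.10726328, -0.18392417, -0.10667336,  0.08210363,
        0.03352755]), 'tau': array([ 3.32405325e-04, -4.16910517e+01, -3.15528059e+01,  6.86977501e-02,
        3.08947626e-02, -4.67005941e-05]), 'tool_pos': array([0.2340203 , 0.60584482, 0.20449014]), 'tcp_rot': array([[-9.32777448e-01,  3.60451755e-01, -8.74128113e-04],
       [ 3.60452695e-01,  9.32776369e-01, -1.44886460e-03],
       [ 2.93120261e-04, -1.66655006e-03, -9.99998568e-01]]), 'contact_force': array([-0.47352334, -0.2476307 , -0.36046303]), 'ft_torque': array([-0.02199394, -0.03066193, -0.01195246]), 'grasp_force': 0.0, 'gripper_width': 0.09398708731489624}
```

View pics/top0.png

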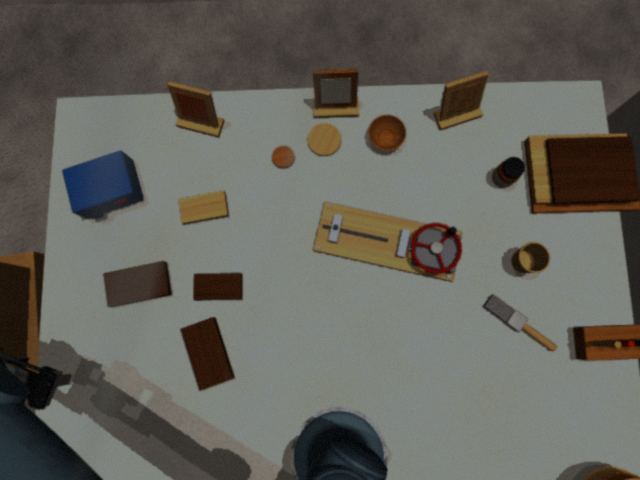

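View pics/side0.png

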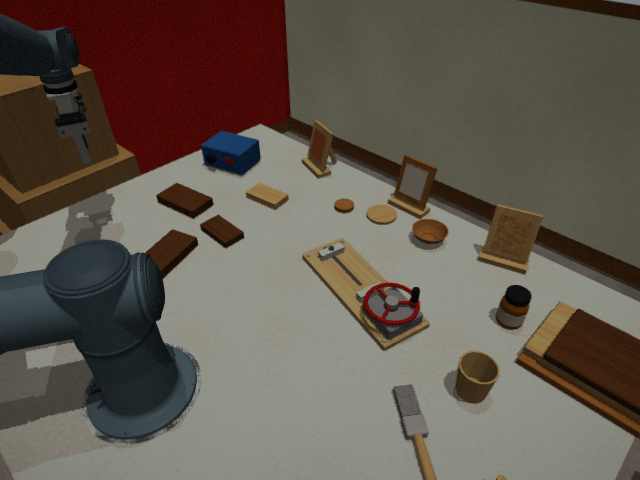

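Three dark blanks appear in the top view, at (138,284), (218,286) and (207,353). The one at (218,286) looks smallest and matches the pale one's size (about 48 px long). I'll confirm in enlarged crops.

```bash
cat > h.py <<'E'
import numpy as np, cv2
from workcell import bot, optics
def ray(n,uv):
    c=optics.get_calibration(n); uv=np.array(uv,float).reshape(-1,1,2)
    q=cv2.undistortPoints(uv,c["camera_matrix"],c["D"])[:,0]
    return c["origin"],np.c_[q[:,0],-q[:,1],-np.ones(len(q))]@c["rotation"].T
def pz(n,uv,z):
    o,r=ray(n,uv); return o+r*((z-o[2])/r[:,2])[:,None]
def proj(n,X):
    c=optics.get_calibration(n); q=(np.atleast_2d(X)-c["origin"])@c["rotation"]*[1,-1,-1]
    return cv2.projectPoints(q,np.zeros(3),np.zeros(3),c["camera_matrix"],c["D"])[0][:,0]
def crop(p,u0,v0,w,h,k,f):
    cv2.imwrite(f,cv2.resize(p[v0:v0+h,u0:u0+w,::-1],None,fx=k,fy=k,interpolation=cv2.INTER_CUBIC))
E
python3 - <<'E'
from h import *
p=np.load("top0.npz")["p"]
crop(p,95,185,160,120,5,"pics/blanks.png"); crop(p,305,190,165,100,4.8,"pics/jig.png")
E
```

```text
(no output)
```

View pics/blanks.png

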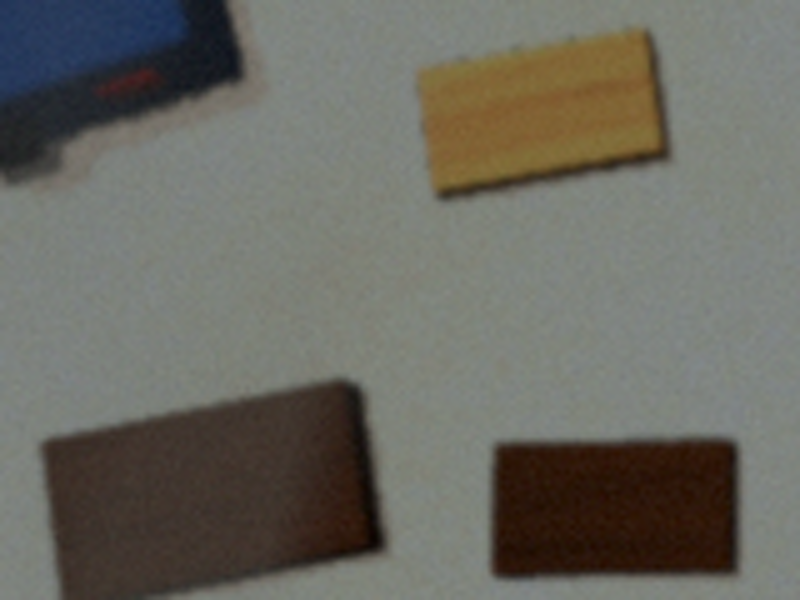

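View pics/jig.png

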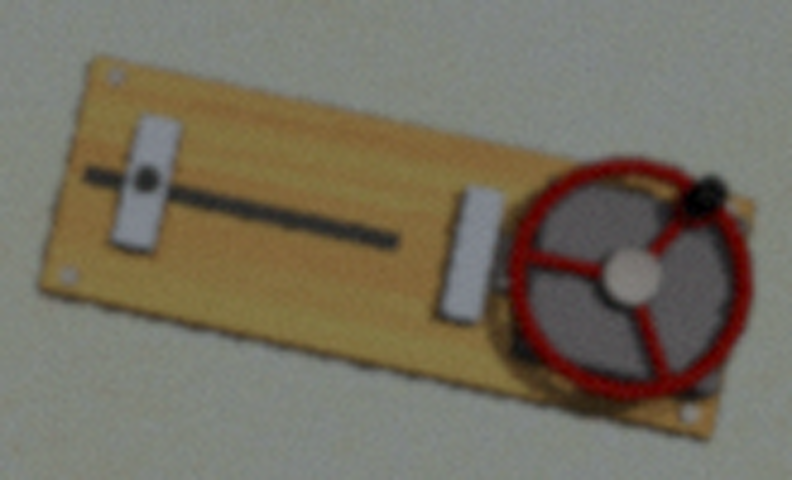

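```bash
cat >> h.py <<'E'
from scipy.optimize import minimize
def R2(a): return np.array([[np.cos(a),-np.sin(a)],[np.sin(a),np.cos(a)]])
def box(pose,sx,sy,z0,z1):
    c=np.array([[i*sx/2,j*sy/2] for i in(-1,1) for j in(-1,1)])@R2(pose[2]).T+pose[:2]
    return np.vstack([np.c_[c,np.full(4,z)] for z in(z0,z1)])
def fitbox(n,mask,u0,v0,pose,sx,sy,z0,z1):
    k=8; M=cv2.resize(mask.astype(np.float32),None,fx=k,fy=k,interpolation=cv2.INTER_LINEAR)>.5
    def f(q):
        P=(proj(n,box([q[0]/100,q[1]/100,q[2]/5],sx,sy,z0,z1))-[u0,v0]+.5)*k-.5
        I=np.zeros(M.shape,np.uint8); cv2.fillConvexPoly(I,cv2.convexHull(np.round(P*16).astype(np.int32)),1,shift=4); I=I>0
        return 1-(I&M).sum()/(I|M).sum()
    q0=np.array([pose[0]*100,pose[1]*100,pose[2]*5]); 
    r=minimize(f,q0,method="Nelder-Mead",options=dict(initial_simplex=q0+np.vstack([np.zeros(3),.6*np.eye(3)]),xatol=1e-3,fatol=1e-5))
    return np.array([r.x[0]/100,r.x[1]/100,r.x[2]/5]),r.fun
E
cat > m.py <<'E'
from h import *
from scipy.spatial import cKDTree
p=np.load("top0.npz")["p"]
up=lambda a,u0,v0,k:(np.array(a)+.5)/k-.5+[u0,v0]
b=pz("top",up([(496,443),(735,441),(736,573),(494,576)],95,185,5),.02); c=b.mean(0)
print("blank eye",b.round(3).tolist(),c.round(4))
u0,v0=180,260; g=p[v0:v0+55,u0:u0+75].astype(int).sum(2)
print("lev",np.percentile(g,[2,20,50,80]))
print("fit",fitbox("top",g<(np.percentile(g,5)+np.percentile(g,80))/2,u0,v0,[c[0],c[1],0.],.066,.120,0,.022))
J=lambda a:up(a,305,190,4.8)
bed=pz("top",J([(95,58),(42,288),(755,200),(708,436)]),.016)[:,:2]
hub=pz("top",J([(632,277)]),.068)[:,:2]; crank=pz("top",J([(708,193)]),.1025)[:,:2]
st=pz("top",J([(138,117),(182,120),(155,250),(110,245)]),.035)[:,:2]
ja=pz("top",J([(466,187),(503,190),(475,322),(440,315)]),.035)[:,:2]
L=np.array([(.065,.170),(-.065,.170),(.065,-.190),(-.065,-.190)])
lc,bc=L.mean(0),bed.mean(0); U,_,V=np.linalg.svd((L-lc).T@(bed-bc)); R=V.T@U.T; o=bc-R@lc; a=np.arctan2(R[1,0],R[0,0])
print("jig",o.round(4),np.degrees(a),"res",((bed-o)@R-L).round(4).tolist())
for n,x in(("hub",hub),("crank",crank),("stop",st),("jaw",ja)): print(n,x.round(4).tolist(),"jig:",((x-o)@R).round(4).tolist())
E
python3 m.py
```

```text
blank eye [[0.45, 0.346, 0.02], [0.448, 0.226, 0.02], [0.383, 0.225, 0.02], [0.384, 0.346, 0.02]] [0.4164 0.2857 0.02  ]
lev [ 59.  79. 380. 388.]
fit (array([ 0.41667934,  0.2872636 , -0.00300407]), np.float64(0.03208192698913703))
jig [ 0.5225 -0.1326] -14.28770589394932 res [[-0.0016, -0.0019], [0.0014, -0.0024], [-0.0009, 0.0012], [0.0011, 0.0031]]
hub [[0.491, -0.2533]] jig: [[-0.0007, -0.1247]]
crank [[0.5264, -0.2864]] jig: [[0.0418, -0.1481]]
stop [[0.5882, -0.0074], [0.5859, -0.0303], [0.5174, -0.0142], [0.5207, 0.009]] jig: [[0.0328, 0.1376], [0.0362, 0.1148], [-0.0341, 0.1135], [-0.0366, 0.1368]]
jaw [[0.5459, -0.1767], [0.5437, -0.1958], [0.475, -0.1777], [0.4792, -0.1598]] jig: [[0.0335, -0.037], [0.0362, -0.056], [-0.0349, -0.0554], [-0.0352, -0.0371]]
```

The enlarged crop confirms that the dark blank at about (218,286) measures 66 x 120 mm, so it's the smallest. The other two dark ones, at (138,284) and (207,353), are larger. Measurements:
- **Jig:** origin (0.5225, -0.1326), yaw -14.3°.
- **Faces, in jig y:** stop at about +0.114, jaw at about -0.037.

Next I'll turn the gripper and travel above the blank.

Call:
move_arm --targets "-1 0 0 0.01 0 0 0.15; -1 0 0 0.01 0 0 0.15; -1 0 0 0.01 0 0 0.15; -1 0 0 0.01 0 0 0.15; -1 0 0 0.01 0 0 0.15" --squeeze 25

```text
time_s: 0.6
tool_pos: [0.2341, 0.6059, 0.1544]
tcp_rot: [[-0.431, 0.902, -0.001], [0.902, 0.431, -0.001], [-0.001, -0.001, -1.0]]
contact_force: [0.2, -0.5, -0.2]
gripper_width: 0.0942
grasp_force: 0.0
```

Call:
move_arm --targets "-1 0 0 0.01 0 0 0.15; -1 0 0 0.01 0 0 0.15; -1 0 0 0.01 0 0 0.15; -1 0 0 0 0 0 0; -1 0 0 0 0 0 0"

```text
time_s: 1.1
tool_pos: [0.2342, 0.6061, 0.1252]
tcp_rot: [[-0.005, 1.0, -0.0], [1.0, 0.005, -0.001], [-0.001, -0.0, -1.0]]
contact_force: [0.6, 0.6, -0.4]
gripper_width: 0.0942
grasp_force: 0.0
```

Call:
move_arm --targets "-1 -0.032 0.018 0 0 0 0; -1 -0.032 0.018 0 0 0 0; -1 -0.032 0.018 0 0 0 0; -1 -0.032 0.018 0 0 0 0; -1 -0.032 0.018 0 0 0 0"

```text
time_s: 1.6
tool_pos: [0.3255, 0.4456, 0.1264]
tcp_rot: [[-0.005, 1.0, 0.001], [1.0, 0.005, 0.001], [0.001, 0.001, -1.0]]
contact_force: [0.2, -0.6, -0.2]
gripper_width: 0.0941
grasp_force: 0.0
```

Call:
move_arm --targets "-1 -0.032 0.018 0 0 0 0; -1 -0.032 0.018 0 0 0 0; -1 -0.032 0.018 0 0 0 0; -1 -0.032 0.018 0 0 0 0; -1 -0.032 0.018 0 0 0 0"

```text
time_s: 2.1
tool_pos: [0.416, 0.2856, 0.1265]
tcp_rot: [[-0.005, 1.0, 0.002], [1.0, 0.005, 0.001], [0.001, 0.002, -1.0]]
contact_force: [0.3, 0.5, -0.1]
gripper_width: 0.0942
grasp_force: 0.0
```

Call:
move_arm --targets "-1 0 0 0 0 0 0; -1 0 0 0 0 0 0; -1 0 0 0 0 0 0; -1 0 0 0 0 0 0; -1 0 0 0 0 0 0"

```text
time_s: 2.6
tool_pos: [0.4145, 0.2875, 0.1254]
tcp_rot: [[-0.004, 1.0, -0.0], [1.0, 0.004, 0.0], [0.0, -0.0, -1.0]]
contact_force: [0.5, 0.3, 1.1]
gripper_width: 0.0939
grasp_force: 0.0
```

```bash
cat > go.py <<'E'
import sys
from h import *
# go.py x y z yaw_deg(of tool y): remaining shift in tool axes and turn about tool z
def st():
    s=bot.observe(); R=s["tcp_rot"]; print("t",s["time_s"],"pos",s["tool_pos"].round(4),"yaw_y",np.degrees(np.arctan2(R[1,1],R[0,1])).round(2),"z",R[:,2].round(4),"F",s["contact_force"].round(2),"w",round(s["gripper_width"],4),"g",round(s["grasp_force"],1)); return s
s=st(); R=s["tcp_rot"]
if len(sys.argv)>1:
    x,y,z,w=map(float,sys.argv[1:]); a=np.radians(w)
    T=np.array([[-np.sin(a),np.cos(a),0],[np.cos(a),np.sin(a),0],[0,0,-1]])
    print("shift now-axes",(R.T@(np.array([x,y,z])-s["tool_pos"])).round(4),"shift goal-axes",(T.T@(np.array([x,y,z])-s["tool_pos"])).round(4),"turn",cv2.Rodrigues(R.T@T)[0].ravel().round(4))
E
python3 go.py .4167 .2867 .005 -.1
```

```text
t 2.6 pos [0.4145 0.2875 0.1254] yaw_y 0.23 z [-1.e-04  1.e-04 -1.e+00] F [0.5  0.25 1.07] w 0.0939 g 0.0
shift now-axes [-0.0008  0.0023  0.1204] shift goal-axes [-0.0008  0.0022  0.1204] turn [-0.0001 -0.0001  0.0057]
```

Call:
move_arm --targets "-1 -0.001 0.002 0.035 0 0 0.006; -1 0 0 0.035 0 0 0; -1 0 0 0.03 0 0 0; -1 0 0 0.015 0 0 0; -1 0 0 0.005 0 0 0"

```text
time_s: 3.1
tool_pos: [0.4151, 0.2855, 0.0034]
tcp_rot: [[0.003, 1.0, -0.004], [1.0, -0.003, -0.001], [-0.002, -0.004, -1.0]]
contact_force: [-1.0, 0.2, -0.7]
gripper_width: 0.0937
grasp_force: 0.0
```

Call:
move_arm --targets "-1 0 0 0 0 0 0; 1 0 0 0 0 0 0; 1 0 0 0 0 0 0; 1 0 0 0 0 0 0; 1 0 0 0 0 0 0"

```text
time_s: 3.6
tool_pos: [0.4173, 0.2858, 0.0061]
tcp_rot: [[0.004, 1.0, 0.001], [1.0, -0.004, 0.0], [0.0, 0.001, -1.0]]
contact_force: [1.5, 0.6, 5.7]
gripper_width: 0.0657
grasp_force: 25.2
```

Call:
move_arm --targets "1 0 0 0 0 0 0; 1 0 0 0 0 0 0; 1 0 0 0 0 0 0; 1 0 0 0 0 0 0; 1 0 0 0 0 0 0"

```text
time_s: 4.1
tool_pos: [0.4173, 0.2858, 0.0061]
tcp_rot: [[0.004, 1.0, 0.0], [1.0, -0.004, 0.0], [0.0, 0.0, -1.0]]
contact_force: [-1.8, -0.1, 5.6]
gripper_width: 0.0654
grasp_force: 25.0
```

Call:
move_arm --targets "1 0 0 -0.005 0 0 0; 1 0 0 -0.02 0 0 0; 1 0 0 -0.03 0 0 0; 1 0 0 -0.025 0 0 0; 1 0 0 0 0 0 0"

```text
time_s: 4.6
tool_pos: [0.4195, 0.2867, 0.0888]
tcp_rot: [[0.004, 1.0, 0.007], [1.0, -0.004, 0.003], [0.003, 0.007, -1.0]]
contact_force: [1.7, 0.4, -0.0]
gripper_width: 0.0655
grasp_force: 25.0
```

Call:
move_arm --targets "1 -0.025 0.008 0 0 0 0; 1 -0.04 0.012 0 0 0 0; 1 -0.045 0.014 0 0 0 0; 1 -0.045 0.014 0 0 0 0; 1 -0.045 0.014 0 0 0 0"

```text
time_s: 5.1
tool_pos: [0.4772, 0.0837, 0.0838]
tcp_rot: [[0.004, 1.0, -0.002], [1.0, -0.004, 0.0], [0.0, -0.002, -1.0]]
contact_force: [0.6, 0.4, -1.7]
gripper_width: 0.0658
grasp_force: 25.0
```

Call:
move_arm --targets "1 -0.045 0.014 0 0 0 0; 1 -0.045 0.014 0 0 0 0; 1 -0.04 0.012 0 0 0 0; 1 -0.03 0.008 0 0 0 0; 1 -0.02 0.005 0 0 0 0"

```text
time_s: 5.6
tool_pos: [0.5299, -0.0969, 0.0836]
tcp_rot: [[0.006, 1.0, -0.002], [1.0, -0.006, 0.001], [0.001, -0.002, -1.0]]
contact_force: [0.2, 0.7, -1.4]
gripper_width: 0.0656
grasp_force: 25.0
```

Call:
move_arm --targets "1 0 0 0 0 0 0.06; 1 0 0 0 0 0 0.1; 1 0 0 0 0 0 0.09; 1 0 0 0 0 0 0; 1 0 0 0 0 0 0"

```text
time_s: 6.1
tool_pos: [0.5296, -0.0945, 0.0841]
tcp_rot: [[0.249, 0.968, -0.002], [0.968, -0.249, 0.001], [0.0, -0.002, -1.0]]
contact_force: [0.5, -0.0, 0.1]
gripper_width: 0.0661
grasp_force: 25.0
```

```bash
python3 go.py .5324 -.0938 .022 -14.29
```

```text
t 6.1 pos [ 0.5296 -0.0945  0.0841] yaw_y -14.45 z [-1.9e-03  7.0e-04 -1.0e+00] F [ 0.55 -0.    0.09] w 0.0661 g 25.0
shift now-axes [0.0013 0.0026 0.0621] shift goal-axes [0.0013 0.0025 0.0621] turn [-0.002  -0.0002 -0.0027]
```

Call:
move_arm --targets "1 0.001 0.0025 0.02 0 0 -0.003; 1 0 0 0.02 0 0 0; 1 0 0 0.013 0 0 0; 1 0 0 0.003 0 0 0; 1 0 0 0 0 0 0"

```text
time_s: 6.6
tool_pos: [0.5328, -0.0943, 0.029]
tcp_rot: [[0.248, 0.969, -0.001], [0.969, -0.248, 0.0], [0.0, -0.001, -1.0]]
contact_force: [-0.0, 0.1, -1.0]
gripper_width: 0.066
grasp_force: 25.0
```

Call:
move_arm --targets "1 0 0 0 0 0 0; 1 0 0 0 0 0 0; 1 0 0 0 0 0 0; 1 0 0 0 0 0 0; 1 0 0 0 0 0 0"

```text
time_s: 7.1
tool_pos: [0.5332, -0.0945, 0.0297]
tcp_rot: [[0.248, 0.969, 0.0], [0.969, -0.248, -0.0], [-0.0, 0.0, -1.0]]
contact_force: [0.5, -0.0, -1.4]
gripper_width: 0.0656
grasp_force: 25.0
```

```bash
python3 go.py .5324 -.0938 .022 -14.29; python3 - <<'E'
from h import *
p,d=optics.snapshot("side"); crop(p,285,215,160,120,5,"pics/place.png")
E
```

```text
t 7.1 pos [ 0.5332 -0.0945  0.0297] yaw_y -14.38 z [ 4.e-04 -2.e-04 -1.e+00] F [ 0.46 -0.01 -1.36] w 0.0656 g 25.0
shift now-axes [ 0.0005 -0.001   0.0077] shift goal-axes [ 0.0005 -0.001   0.0077] turn [ 0.0004  0.0001 -0.0016]
```

View pics/place.png

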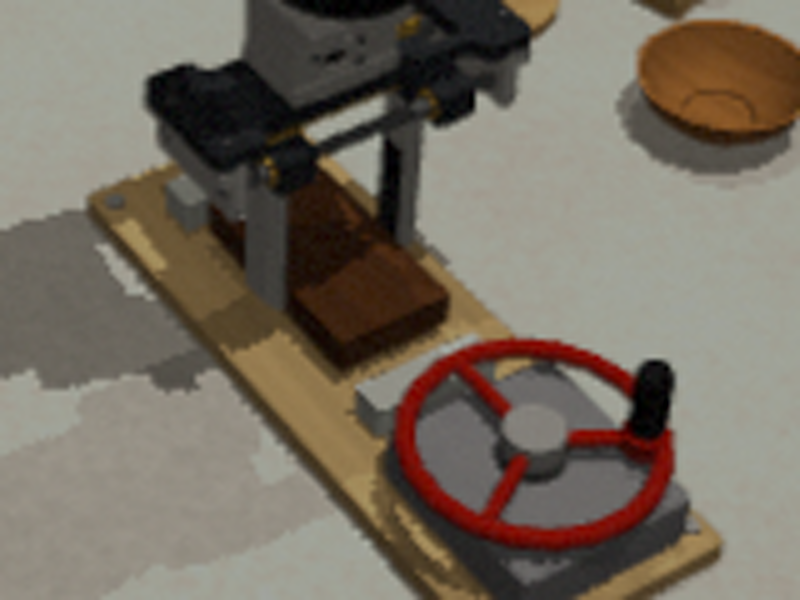

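The side crop shows the blank held level between the stop (190,205) and the jaw (400,385), clear of both. I'll lower it slowly.

Call:
move_arm --targets "1 0 -0.001 0.002 0 0 0; 1 0 0 0.002 0 0 0; 1 0 0 0.001 0 0 0; 1 0 0 0.001 0 0 0; 1 0 0 0 0 0 0"

```text
time_s: 7.65
tool_pos: [0.532, -0.0941, 0.0232]
tcp_rot: [[0.248, 0.969, -0.0], [0.969, -0.248, 0.0], [0.0, -0.0, -1.0]]
contact_force: [-0.4, 0.4, -1.0]
gripper_width: 0.0656
grasp_force: 25.0
```

Call:
move_arm --targets "1 0 0 0.0007 0 0 0; 1 0 0 0 0 0 0; 1 0 0 0 0 0 0; 1 0 0 0 0 0 0; 1 0 0 0 0 0 0"

```text
time_s: 8.15
tool_pos: [0.5322, -0.0942, 0.0228]
tcp_rot: [[0.248, 0.969, 0.0], [0.969, -0.248, -0.0], [-0.0, 0.0, -1.0]]
contact_force: [-0.4, 0.2, -0.5]
gripper_width: 0.0658
grasp_force: 25.0
```

```bash
python3 go.py .5324 -.0938 .022 -14.29
```

```text
t 8.15 pos [ 0.5322 -0.0942  0.0228] yaw_y -14.38 z [ 1.e-04 -0.e+00 -1.e+00] F [-0.42  0.22 -0.51] w 0.0658 g 25.0
shift now-axes [0.0004 0.0001 0.0008] shift goal-axes [0.0004 0.0001 0.0008] turn [ 0.0001  0.     -0.0016]
```

Call:
move_arm --targets "1 0 0 0.0005 0 0 0; 1 0 0 0 0 0 0; 1 0 0 0.0005 0 0 0; 1 0 0 0 0 0 0; 1 0 0 0 0 0 0"

```text
time_s: 8.65
tool_pos: [0.5322, -0.0942, 0.0221]
tcp_rot: [[0.248, 0.969, -0.0], [0.969, -0.248, -0.0], [-0.0, -0.0, -1.0]]
contact_force: [-3.0, 1.3, 4.4]
gripper_width: 0.0661
grasp_force: 25.0
```

Call:
move_arm --targets "1 0 0 0 0 0 0; 1 0 0 0 0 0 0; 1 0 0 0 0 0 0; 1 0 0 0 0 0 0; 1 0 0 0 0 0 0"

```text
time_s: 9.15
tool_pos: [0.5322, -0.0942, 0.0221]
tcp_rot: [[0.248, 0.969, -0.0], [0.969, -0.248, -0.0], [-0.0, -0.0, -1.0]]
contact_force: [-3.4, 0.2, 6.1]
gripper_width: 0.0658
grasp_force: 25.0
```

The blank is on the bed (6 N up). Releasing and lifting.

Call:
move_arm --targets "0.2 0 0 0 0 0 0; -0.3 0 0 0 0 0 0; -0.7 0 0 0 0 0 0; -1 0 0 0 0 0 0; -1 0 0 0 0 0 0"

```text
time_s: 9.65
tool_pos: [0.5322, -0.0942, 0.0216]
tcp_rot: [[0.248, 0.969, 0.0], [0.969, -0.248, -0.0], [0.0, 0.0, -1.0]]
contact_force: [0.9, 0.1, -0.2]
gripper_width: 0.0865
grasp_force: 0.0
```

Call:
move_arm --targets "-1 0 0 -0.01 0 0 0; -1 0 0 -0.03 0 0 0; -1 0 0 -0.035 0 0 0; -1 0 0 -0.035 0 0 0; -1 0 0 -0.01 0 0 0"

```text
time_s: 10.15
tool_pos: [0.5347, -0.0952, 0.1467]
tcp_rot: [[0.248, 0.969, 0.008], [0.969, -0.248, -0.003], [-0.001, 0.008, -1.0]]
contact_force: [-0.1, -0.2, 1.1]
gripper_width: 0.0939
grasp_force: 0.0
```

```bash
python3 go.py .5264 -.2864 .074 -14.29
```

```text
t 10.15 pos [ 0.5347 -0.0952  0.1467] yaw_y -14.38 z [ 0.0077 -0.0031 -1.    ] F [-0.11 -0.21  1.07] w 0.0939 g 0.0
shift now-axes [-0.1872  0.0388  0.0732] shift goal-axes [-0.1874  0.0391  0.0727] turn [ 0.0083  0.001  -0.0015]
```

Call:
move_arm --targets "-0.3 -0.03 0.007 0 0 0 0; -0.3 -0.04 0.009 0 0 0 0; -0.3 -0.045 0.01 0 0 0 0; -0.3 -0.045 0.01 0 0 0 0; -0.3 -0.0277 0.006 0 0 0 0"

```text
time_s: 10.65
tool_pos: [0.5254, -0.2891, 0.141]
tcp_rot: [[0.25, 0.968, -0.001], [0.968, -0.25, 0.0], [-0.0, -0.001, -1.0]]
contact_force: [-0.2, 0.4, 0.6]
gripper_width: 0.0616
grasp_force: 0.0
```

Call:
move_arm --targets "-0.3 0 0 0 0 0 0; -0.3 0 0 0 0 0 0; -0.3 0 0 0 0 0 0; -0.3 0 0 0 0 0 0; -0.3 0 0 0 0 0 0"

```text
time_s: 11.15
tool_pos: [0.5264, -0.2854, 0.1417]
tcp_rot: [[0.247, 0.969, -0.0], [0.969, -0.247, 0.0], [0.0, -0.0, -1.0]]
contact_force: [-0.1, 0.3, -0.5]
gripper_width: 0.0613
grasp_force: 0.0
```

```bash
python3 go.py .5264 -.2864 .074 -14.29; python3 - <<'E'
from h import *
p,d=optics.snapshot("side"); crop(p,285,215,160,120,5,"pics/crank.png")
p,d=optics.snapshot("top"); cv2.imwrite("pics/top1.png",p[:,:,::-1]); np.savez("top1.npz",p=p,d=d)
E
```

```text
t 11.15 pos [ 0.5264 -0.2854  0.1417] yaw_y -14.3 z [-1.e-04  1.e-04 -1.e+00] F [-0.08  0.29 -0.48] w 0.0613 g 0.0
shift now-axes [-0.001   0.0003  0.0677] shift goal-axes [-0.001   0.0003  0.0677] turn [-0.0001 -0.0001 -0.0001]
```

View pics/crank.png

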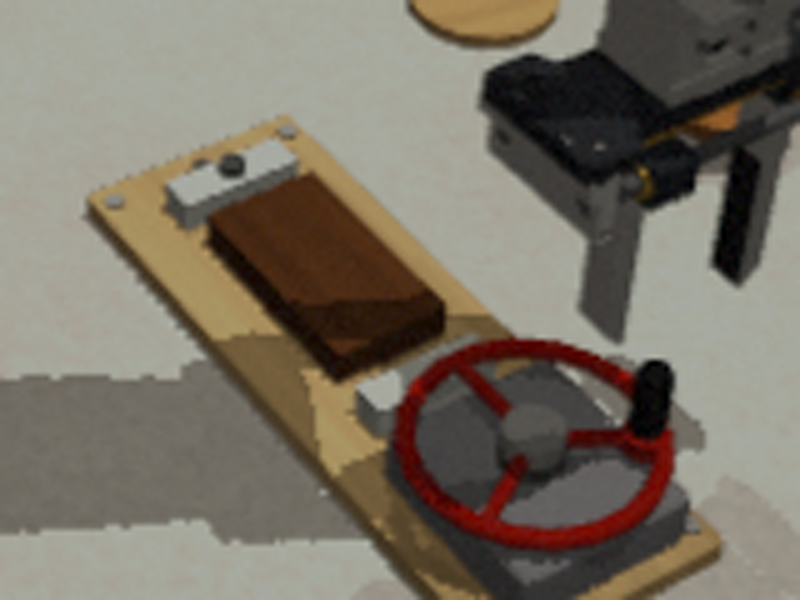

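The side crop shows the blank flat on the bed, with its top corners near (212,232), (316,178), (445,312) and (337,352). The crank top is near (655,366), between and below the open fingers. I'll cross-check both from this camera.

```bash
python3 - <<'E'
from h import *
up=lambda a:(np.array(a)+.5)/5-.5+[285,215]
o=np.array([.5225,-.1326]); R=R2(np.radians(-14.29))
for n,a,z in(("crank",[(655,367)],.1025),("hub",[(533,420)],.068),("blank",[(212,232),(316,178),(445,308),(337,350)],.038),("bed",[(88,200),(280,117),(720,540)],.016),("stop",[(168,185),(180,207),(297,160),(278,140)],.035)):
    x=pz("side",up(a),z)[:,:2]; print(n,x.round(4).tolist(),"jig",((x-o)@R).round(4).tolist(),"mean",((x.mean(0)-o)@R).round(4))
E
```

```text
crank [[0.5233, -0.2863]] jig [[0.0387, -0.1487]] mean [ 0.0387 -0.1487]
hub [[0.4895, -0.2497]] jig [[-0.0031, -0.1216]] mean [-0.0031 -0.1216]
blank [[0.5051, -0.0381], [0.5725, -0.0488], [0.5434, -0.1583], [0.4854, -0.139]] jig [[-0.0402, 0.0873], [0.0277, 0.0936], [0.0266, -0.0198], [-0.0343, -0.0153]] mean [-0.0051  0.0364]
bed [[0.4956, 0.0434], [0.6165, 0.0157], [0.5306, -0.3293]] jig [[-0.0695, 0.1639], [0.0545, 0.1669], [0.0564, -0.1886]] mean [0.0138 0.0474]
stop [[0.518, 0.0057], [0.51, -0.0108], [0.5791, -0.0298], [0.5843, -0.0115]] jig [[-0.0385, 0.1329], [-0.0422, 0.115], [0.0294, 0.1136], [0.03, 0.1326]] mean [-0.0053  0.1235]
```

Relative to the stop the blank is centred; the side camera's x bias cancels out. Gripping the crank.

Call:
move_arm --targets "-0.3 -0.001 0 0.02 0 0 0; -0.3 0 0 0.025 0 0 0; -0.3 0 0 0.015 0 0 0; -0.3 0 0 0.006 0 0 0; -0.3 0 0 0 0 0 0"

```text
time_s: 11.75
tool_pos: [0.5256, -0.287, 0.075]
tcp_rot: [[0.248, 0.969, -0.001], [0.969, -0.248, 0.001], [0.001, -0.001, -1.0]]
contact_force: [0.1, -0.4, 0.6]
gripper_width: 0.0608
grasp_force: 0.0
```

Call:
move_arm --targets "1 0 0 0 0 0 0; 1 0 0 0 0 0 0; 1 0 0 0 0 0 0; 1 0 0 0 0 0 0; 1 0 0 0 0 0 0" --squeeze 40

```text
time_s: 12.25
tool_pos: [0.5261, -0.2875, 0.0761]
tcp_rot: [[0.248, 0.969, 0.0], [0.969, -0.248, -0.0], [-0.0, 0.0, -1.0]]
contact_force: [0.7, 0.4, -0.4]
gripper_width: 0.0243
grasp_force: 0.0
```

Call:
move_arm --targets "1 0 0 0 0 0 0; 1 0 0 0 0 0 0; 1 0 0 0 0 0 0; 1 0 0 0 0 0 0; 1 0 0 0 0 0 0"

```text
time_s: 12.75
tool_pos: [0.5256, -0.2873, 0.0758]
tcp_rot: [[0.248, 0.969, -0.001], [0.969, -0.248, 0.0], [0.0, -0.001, -1.0]]
contact_force: [-3.8, 1.3, 4.2]
gripper_width: 0.0171
grasp_force: 40.0
```

```bash
python3 go.py; cat > circ.py <<'E'
import sys
from h import *
# circ.py cx cy r th0_deg step_rad nrows: rows of tool x,y shifts for a clockwise arc
cx,cy,r,th,st=map(float,sys.argv[1:6]); n=int(sys.argv[6]); s=bot.observe(); R=s["tcp_rot"][:2,:2]
d=np.array([s["tool_pos"][:2]-[cx,cy]])[0]; print("now r",np.hypot(*d).round(4),"th",np.degrees(np.arctan2(d[1],d[0])).round(1),"t",s["time_s"])
a=np.radians(th)-st*np.arange(n+1); P=r*np.c_[np.cos(a),np.sin(a)]@R; Q=np.round(P-P[0],4); D=np.diff(Q,axis=0)
for i in range(0,n,5): print(np.degrees(a[min(i+5,n)]).round(1),"; ".join(f"1 {x:.4f} {y:.4f} 0 0 0 0" for x,y in D[i:i+5]))
E
```

```text
t 12.75 pos [ 0.5256 -0.2873  0.0758] yaw_y -14.37 z [-1.e-03  4.e-04 -1.e+00] F [-3.81  1.31  4.24] w 0.0171 g 40.0
```

```bash
python3 circ.py .4907 -.2522 .0497 -45 .1 10
```

```text
now r 0.0495 th -45.2 t 12.75
-73.6 1 -0.0041 -0.0027 0 0 0 0; 1 -0.0039 -0.0032 0 0 0 0; 1 -0.0035 -0.0035 0 0 0 0; 1 -0.0032 -0.0038 0 0 0 0; 1 -0.0027 -0.0042 0 0 0 0
-102.3 1 -0.0023 -0.0044 0 0 0 0; 1 -0.0019 -0.0046 0 0 0 0; 1 -0.0014 -0.0047 0 0 0 0; 1 -0.0009 -0.0049 0 0 0 0; 1 -0.0004 -0.0050 0 0 0 0
```

Call:
move_arm --targets "1 -0.0041 -0.0027 0 0 0 0; 1 -0.0039 -0.0032 0 0 0 0; 1 -0.0035 -0.0035 0 0 0 0; 1 -0.0032 -0.0038 0 0 0 0; 1 -0.0027 -0.0042 0 0 0 0"

```text
time_s: 13.25
tool_pos: [0.5073, -0.2991, 0.076]
tcp_rot: [[0.249, 0.968, 0.007], [0.968, -0.249, 0.001], [0.003, 0.006, -1.0]]
contact_force: [7.6, 3.5, -1.4]
gripper_width: 0.017
grasp_force: 40.0
```

Call:
move_arm --targets "1 -0.0023 -0.0044 0 0 0 0; 1 -0.0019 -0.0046 0 0 0 0; 1 -0.0014 -0.0047 0 0 0 0; 1 -0.0009 -0.0049 0 0 0 0; 1 -0.0004 -0.005 0 0 0 0"

```text
time_s: 13.75
tool_pos: [0.483, -0.3017, 0.076]
tcp_rot: [[0.249, 0.968, 0.008], [0.968, -0.249, -0.003], [-0.001, 0.009, -1.0]]
contact_force: [8.4, -2.0, -5.4]
gripper_width: 0.0175
grasp_force: 40.0
```

```bash
python3 go.py; python3 circ.py .4907 -.2522 .0497 -102.3 .15 20
```

```text
t 13.75 pos [ 0.483  -0.3017  0.076 ] yaw_y -14.43 z [ 0.008  -0.0032 -1.    ] F [ 8.44 -1.96 -5.45] w 0.0175 g 40.0
now r 0.0501 th -98.9 t 13.75
-145.3 1 0.0003 -0.0074 0 0 0 0; 1 0.0014 -0.0074 0 0 0 0; 1 0.0024 -0.0070 0 0 0 0; 1 0.0035 -0.0066 0 0 0 0; 1 0.0045 -0.0059 0 0 0 0
-188.2 1 0.0052 -0.0053 0 0 0 0; 1 0.0061 -0.0044 0 0 0 0; 1 0.0065 -0.0035 0 0 0 0; 1 0.0071 -0.0024 0 0 0 0; 1 0.0073 -0.0014 0 0 0 0
-231.2 1 0.0075 -0.0002 0 0 0 0; 1 0.0074 0.0009 0 0 0 0; 1 0.0071 0.0019 0 0 0 0; 1 0.0068 0.0031 0 0 0 0; 1 0.0063 0.0040 0 0 0 0
-274.2 1 0.0056 0.0048 0 0 0 0; 1 0.0049 0.0057 0 0 0 0; 1 0.0039 0.0064 0 0 0 0; 1 0.0029 0.0068 0 0 0 0; 1 0.0019 0.0072 0 0 0 0
```

The wheel turns freely with a tangential pull of about 8 N. I'll keep winding the free part.

Call:
move_arm --targets "1 0.0003 -0.0074 0 0 0 0; 1 0.0014 -0.0074 0 0 0 0; 1 0.0024 -0.007 0 0 0 0; 1 0.0035 -0.0066 0 0 0 0; 1 0.0045 -0.0059 0 0 0 0"

```text
time_s: 14.25
tool_pos: [0.4512, -0.2837, 0.0761]
tcp_rot: [[0.248, 0.969, 0.005], [0.969, -0.248, -0.008], [-0.007, 0.007, -1.0]]
contact_force: [1.9, -9.5, -6.9]
gripper_width: 0.017
grasp_force: 40.0
```

Call:
move_arm --targets "1 0.0052 -0.0053 0 0 0 0; 1 0.0061 -0.0044 0 0 0 0; 1 0.0065 -0.0035 0 0 0 0; 1 0.0071 -0.0024 0 0 0 0; 1 0.0073 -0.0014 0 0 0 0"

```text
time_s: 14.75
tool_pos: [0.4402, -0.2477, 0.0759]
tcp_rot: [[0.247, 0.969, -0.003], [0.969, -0.247, -0.006], [-0.006, -0.001, -1.0]]
contact_force: [-8.4, -7.7, 3.5]
gripper_width: 0.0172
grasp_force: 40.0
```

```bash
python3 go.py; python3 - <<'E'
import numpy as np
from scipy.optimize import least_squares
from h import bot
P=np.array([[.5256,-.2873],[.5073,-.2991],[.483,-.3017],bot.observe()["tool_pos"][:2]])
r=least_squares(lambda q:np.hypot(*(P-q).T)-.05,[.491,-.252]); print(r.x,r.fun)
E
```

```text
t 14.75 pos [ 0.4402 -0.2477  0.0759] yaw_y -14.33 z [-0.0026 -0.0059 -1.    ] F [-8.45 -7.75  3.48] w 0.0172 g 40.0
[ 0.49003111 -0.25218209] [-1.58676980e-05 -4.95164602e-06  1.45980516e-05 -1.51113073e-05]
```

```bash
cat > circ2.py <<'E'
import sys
from h import *
# circ2.py startx starty th0 step n : from commanded start to circle (C,.05), clockwise
C=np.array([.4900,-.2522]); sx,sy,th,st=map(float,sys.argv[1:5]); n=int(sys.argv[5]); s=bot.observe()
R=np.array([[.248,.9688],[.9688,-.248]]); d=s["tool_pos"][:2]-C; a0=np.arctan2(d[1],d[0]); F=s["contact_force"][:2]
print("t",s["time_s"],"r",np.hypot(*d).round(4),"th",np.degrees(a0).round(1),"Ftan",(F@[-np.sin(a0),np.cos(a0)]).round(2),"Frad",(F@[np.cos(a0),np.sin(a0)]).round(2))
a=np.radians(th)-st*np.arange(1,n+1); W=np.vstack([[sx,sy],C+.05*np.c_[np.cos(a),np.sin(a)]]); P=W@R; Q=np.round(P-P[0],4); D=np.diff(Q,axis=0)
for i in range(0,n,5): print(np.degrees(a[min(i+4,n-1)]).round(1),W[min(i+5,n)].round(4),"; ".join(f"1 {x:.4f} {y:.4f} 0 0 0 0" for x,y in D[i:i+5]))
E
python3 circ2.py .4415 -.2451 -188.2 .15 15
```

```text
t 14.75 r 0.05 th 174.9 Ftan 8.47 Frad 7.72
-231.2 [ 0.4587 -0.2132] 1 0.0073 -0.0012 0 0 0 0; 1 0.0074 0.0009 0 0 0 0; 1 0.0072 0.0020 0 0 0 0; 1 0.0069 0.0030 0 0 0 0; 1 0.0063 0.0040 0 0 0 0
-274.1 [ 0.4936 -0.2023] 1 0.0057 0.0049 0 0 0 0; 1 0.0048 0.0058 0 0 0 0; 1 0.0039 0.0063 0 0 0 0; 1 0.0030 0.0069 0 0 0 0; 1 0.0019 0.0073 0 0 0 0
-317.1 [ 0.5266 -0.2182] 1 0.0007 0.0074 0 0 0 0; 1 -0.0003 0.0075 0 0 0 0; 1 -0.0015 0.0074 0 0 0 0; 1 -0.0025 0.0070 0 0 0 0; 1 -0.0036 0.0066 0 0 0 0
```

Call:
move_arm --targets "1 0.0073 -0.0012 0 0 0 0; 1 0.0074 0.0009 0 0 0 0; 1 0.0072 0.002 0 0 0 0; 1 0.0069 0.003 0 0 0 0; 1 0.0063 0.004 0 0 0 0"

```text
time_s: 15.25
tool_pos: [0.4574, -0.2142, 0.0758]
tcp_rot: [[0.248, 0.969, -0.004], [0.969, -0.248, -0.002], [-0.003, -0.003, -1.0]]
contact_force: [-8.3, -2.1, 5.6]
gripper_width: 0.0171
grasp_force: 40.0
```

Call:
move_arm --targets "1 0.0057 0.0049 0 0 0 0; 1 0.0048 0.0058 0 0 0 0; 1 0.0039 0.0063 0 0 0 0; 1 0.003 0.0069 0 0 0 0; 1 0.0019 0.0073 0 0 0 0"

```text
time_s: 15.75
tool_pos: [0.4925, -0.2022, 0.0758]
tcp_rot: [[0.248, 0.969, -0.004], [0.969, -0.248, 0.0], [-0.001, -0.004, -1.0]]
contact_force: [-8.0, 0.1, 7.0]
gripper_width: 0.0168
grasp_force: 40.0
```

```bash
python3 circ2.py .4936 -.2023 -274.1 .1 10
```

```text
t 15.75 r 0.05 th 87.1 Ftan 8.03 Frad -0.29
-302.7 [ 0.517  -0.2101] 1 0.0006 0.0049 0 0 0 0; 1 0.0002 0.0050 0 0 0 0; 1 -0.0004 0.0050 0 0 0 0; 1 -0.0008 0.0049 0 0 0 0; 1 -0.0014 0.0049 0 0 0 0
-331.4 [ 0.5339 -0.2283] 1 -0.0018 0.0046 0 0 0 0; 1 -0.0023 0.0045 0 0 0 0; 1 -0.0027 0.0042 0 0 0 0; 1 -0.0031 0.0039 0 0 0 0; 1 -0.0035 0.0036 0 0 0 0
```

Call:
move_arm --targets "1 0.0006 0.0049 0 0 0 0; 1 0.0002 0.005 0 0 0 0; 1 -0.0004 0.005 0 0 0 0; 1 -0.0008 0.0049 0 0 0 0; 1 -0.0014 0.0049 0 0 0 0"

```text
time_s: 16.25
tool_pos: [0.516, -0.2096, 0.0758]
tcp_rot: [[0.248, 0.969, -0.004], [0.969, -0.248, 0.002], [0.001, -0.004, -1.0]]
contact_force: [-8.2, 2.9, 8.5]
gripper_width: 0.0172
grasp_force: 40.0
```

```bash
python3 circ2.py .517 -.2101 -302.7 .04 15
```

```text
t 16.25 r 0.05 th 58.6 Ftan 8.45 Frad -1.8
-314.2 [ 0.5248 -0.2163] 1 -0.0007 0.0019 0 0 0 0; 1 -0.0007 0.0019 0 0 0 0; 1 -0.0008 0.0018 0 0 0 0; 1 -0.0009 0.0018 0 0 0 0; 1 -0.0010 0.0017 0 0 0 0
-325.6 [ 0.5313 -0.224 ] 1 -0.0010 0.0017 0 0 0 0; 1 -0.0011 0.0017 0 0 0 0; 1 -0.0012 0.0016 0 0 0 0; 1 -0.0012 0.0016 0 0 0 0; 1 -0.0013 0.0016 0 0 0 0
-337.1 [ 0.5361 -0.2327] 1 -0.0013 0.0014 0 0 0 0; 1 -0.0015 0.0015 0 0 0 0; 1 -0.0014 0.0013 0 0 0 0; 1 -0.0015 0.0013 0 0 0 0; 1 -0.0016 0.0013 0 0 0 0
```

Now for a slow free baseline at 20 mm/s.

Call:
move_arm --targets "1 -0.0007 0.0019 0 0 0 0; 1 -0.0007 0.0019 0 0 0 0; 1 -0.0008 0.0018 0 0 0 0; 1 -0.0009 0.0018 0 0 0 0; 1 -0.001 0.0017 0 0 0 0"

```text
time_s: 16.75
tool_pos: [0.5239, -0.2155, 0.0758]
tcp_rot: [[0.248, 0.969, -0.003], [0.969, -0.248, 0.003], [0.002, -0.004, -1.0]]
contact_force: [-7.6, 4.4, 7.9]
gripper_width: 0.0172
grasp_force: 40.0
```

Call:
move_arm --targets "1 -0.001 0.0017 0 0 0 0; 1 -0.0011 0.0017 0 0 0 0; 1 -0.0012 0.0016 0 0 0 0; 1 -0.0012 0.0016 0 0 0 0; 1 -0.0013 0.0016 0 0 0 0"

```text
time_s: 17.25
tool_pos: [0.5304, -0.2229, 0.0757]
tcp_rot: [[0.248, 0.969, -0.003], [0.969, -0.248, 0.003], [0.002, -0.004, -1.0]]
contact_force: [-7.2, 5.4, 8.7]
gripper_width: 0.0172
grasp_force: 40.0
```

Call:
move_arm --targets "1 -0.0013 0.0014 0 0 0 0; 1 -0.0015 0.0015 0 0 0 0; 1 -0.0014 0.0013 0 0 0 0; 1 -0.0015 0.0013 0 0 0 0; 1 -0.0016 0.0013 0 0 0 0"

```text
time_s: 17.75
tool_pos: [0.5353, -0.2313, 0.0757]
tcp_rot: [[0.248, 0.969, -0.003], [0.969, -0.248, 0.004], [0.003, -0.004, -1.0]]
contact_force: [-6.1, 7.4, 8.9]
gripper_width: 0.0171
grasp_force: 40.0
```

```bash
python3 circ2.py .5361 -.2327 -337.1 .04 20
```

```text
t 17.75 r 0.0499 th 24.8 Ftan 9.27 Frad -2.42
-348.6 [ 0.539  -0.2423] 1 -0.0017 0.0012 0 0 0 0; 1 -0.0016 0.0011 0 0 0 0; 1 -0.0017 0.0010 0 0 0 0; 1 -0.0018 0.0010 0 0 0 0; 1 -0.0018 0.0009 0 0 0 0
-360.0 [ 0.54   -0.2522] 1 -0.0018 0.0008 0 0 0 0; 1 -0.0018 0.0008 0 0 0 0; 1 -0.0019 0.0007 0 0 0 0; 1 -0.0019 0.0006 0 0 0 0; 1 -0.0019 0.0005 0 0 0 0
-371.5 [ 0.539  -0.2621] 1 -0.0020 0.0005 0 0 0 0; 1 -0.0020 0.0004 0 0 0 0; 1 -0.0019 0.0003 0 0 0 0; 1 -0.0020 0.0002 0 0 0 0; 1 -0.0020 0.0001 0 0 0 0
-382.9 [ 0.536  -0.2717] 1 -0.0020 0.0001 0 0 0 0; 1 -0.0020 0.0000 0 0 0 0; 1 -0.0020 -0.0001 0 0 0 0; 1 -0.0020 -0.0002 0 0 0 0; 1 -0.0020 -0.0003 0 0 0 0
```

Call:
move_arm --targets "1 -0.0017 0.0012 0 0 0 0; 1 -0.0016 0.0011 0 0 0 0; 1 -0.0017 0.001 0 0 0 0; 1 -0.0018 0.001 0 0 0 0; 1 -0.0018 0.0009 0 0 0 0"

```text
time_s: 18.25
tool_pos: [0.5385, -0.2406, 0.0758]
tcp_rot: [[0.248, 0.969, -0.002], [0.969, -0.248, 0.004], [0.004, -0.003, -1.0]]
contact_force: [-5.2, 7.8, 8.7]
gripper_width: 0.0175
grasp_force: 40.0
```

Call:
move_arm --targets "1 -0.0018 0.0008 0 0 0 0; 1 -0.0018 0.0008 0 0 0 0; 1 -0.0019 0.0007 0 0 0 0; 1 -0.0019 0.0006 0 0 0 0; 1 -0.0019 0.0005 0 0 0 0"

```text
time_s: 18.75
tool_pos: [0.5399, -0.2502, 0.0757]
tcp_rot: [[0.248, 0.969, -0.001], [0.969, -0.248, 0.005], [0.004, -0.002, -1.0]]
contact_force: [-3.5, 8.4, 7.2]
gripper_width: 0.0171
grasp_force: 40.0
```

```bash
python3 circ2.py .54 -.2522 -360 .04 30
```

```text
t 18.75 r 0.0499 th 2.3 Ftan 8.55 Frad -3.13
-371.5 [ 0.539  -0.2621] 1 -0.0019 0.0005 0 0 0 0; 1 -0.0020 0.0003 0 0 0 0; 1 -0.0020 0.0003 0 0 0 0; 1 -0.0020 0.0003 0 0 0 0; 1 -0.0020 0.0001 0 0 0 0
-382.9 [ 0.5361 -0.2717] 1 -0.0020 0.0001 0 0 0 0; 1 -0.0020 -0.0001 0 0 0 0; 1 -0.0020 -0.0001 0 0 0 0; 1 -0.0020 -0.0001 0 0 0 0; 1 -0.0019 -0.0003 0 0 0 0
-394.4 [ 0.5313 -0.2804] 1 -0.0020 -0.0003 0 0 0 0; 1 -0.0020 -0.0004 0 0 0 0; 1 -0.0019 -0.0005 0 0 0 0; 1 -0.0019 -0.0006 0 0 0 0; 1 -0.0019 -0.0007 0 0 0 0
-405.8 [ 0.5248 -0.2881] 1 -0.0019 -0.0007 0 0 0 0; 1 -0.0018 -0.0008 0 0 0 0; 1 -0.0018 -0.0008 0 0 0 0; 1 -0.0018 -0.0010 0 0 0 0; 1 -0.0017 -0.0010 0 0 0 0
-417.3 [ 0.517  -0.2943] 1 -0.0017 -0.0011 0 0 0 0; 1 -0.0016 -0.0011 0 0 0 0; 1 -0.0016 -0.0012 0 0 0 0; 1 -0.0016 -0.0013 0 0 0 0; 1 -0.0015 -0.0013 0 0 0 0
-428.8 [ 0.5081 -0.2988] 1 -0.0014 -0.0014 0 0 0 0; 1 -0.0014 -0.0015 0 0 0 0; 1 -0.0013 -0.0015 0 0 0 0; 1 -0.0013 -0.0015 0 0 0 0; 1 -0.0012 -0.0016 0 0 0 0
```

Call:
move_arm --targets "1 -0.0019 0.0005 0 0 0 0; 1 -0.002 0.0003 0 0 0 0; 1 -0.002 0.0003 0 0 0 0; 1 -0.002 0.0003 0 0 0 0; 1 -0.002 0.0001 0 0 0 0"

```text
time_s: 19.25
tool_pos: [0.5393, -0.26, 0.0758]
tcp_rot: [[0.249, 0.969, -0.0], [0.969, -0.249, 0.005], [0.005, -0.001, -1.0]]
contact_force: [-2.7, 8.7, 5.7]
gripper_width: 0.0172
grasp_force: 40.0
```

Call:
move_arm --targets "1 -0.002 0.0001 0 0 0 0; 1 -0.002 -0.0001 0 0 0 0; 1 -0.002 -0.0001 0 0 0 0; 1 -0.002 -0.0001 0 0 0 0; 1 -0.0019 -0.0003 0 0 0 0"

```text
time_s: 19.75
tool_pos: [0.5369, -0.2694, 0.0758]
tcp_rot: [[0.249, 0.969, 0.001], [0.969, -0.249, 0.005], [0.005, 0.0, -1.0]]
contact_force: [-0.0, 10.0, 5.5]
gripper_width: 0.017
grasp_force: 40.0
```

```bash
python3 circ2.py .5361 -.2717 -382.9 .04 1
```

```text
t 19.75 r 0.0499 th -20.2 Ftan 9.35 Frad -3.45
-385.2 [ 0.5352 -0.2735] 1 -0.0019 -0.0004 0 0 0 0
```

Call:
move_arm --targets "1 -0.002 -0.0003 0 0 0 0; 1 -0.002 -0.0004 0 0 0 0; 1 -0.0019 -0.0005 0 0 0 0; 1 -0.0019 -0.0006 0 0 0 0; 1 -0.0019 -0.0007 0 0 0 0"

```text
time_s: 20.25
tool_pos: [0.5326, -0.2783, 0.0759]
tcp_rot: [[0.249, 0.969, 0.003], [0.969, -0.249, 0.004], [0.005, 0.002, -1.0]]
contact_force: [2.3, 9.1, 3.6]
gripper_width: 0.017
grasp_force: 40.0
```

```bash
python3 circ2.py .5313 -.2804 -394.4 .04 1; python3 - <<'E'
from h import *
p,d=optics.snapshot("side"); crop(p,285,215,160,120,5,"pics/wind.png")
E
```

```text
t 20.25 r 0.05 th -31.5 Ftan 8.96 Frad -2.79
-396.7 [ 0.5301 -0.2821] 1 -0.0019 -0.0008 0 0 0 0
```

View pics/wind.png

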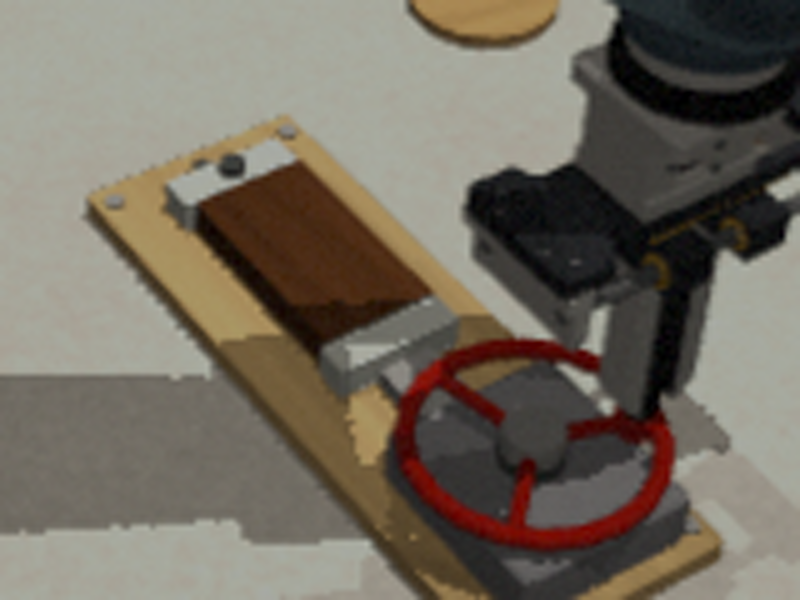

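The blank is now against the stop (240,180), with the jaw at its near end (390,345). It's straight and about to pinch. I'll continue slowly.

Call:
move_arm --targets "1 -0.0019 -0.0007 0 0 0 0; 1 -0.0018 -0.0008 0 0 0 0; 1 -0.0018 -0.0008 0 0 0 0; 1 -0.0018 -0.001 0 0 0 0; 1 -0.0017 -0.001 0 0 0 0"

```text
time_s: 20.8
tool_pos: [0.5267, -0.2862, 0.0759]
tcp_rot: [[0.249, 0.969, 0.004], [0.969, -0.249, 0.004], [0.005, 0.003, -1.0]]
contact_force: [4.3, 8.7, 3.1]
gripper_width: 0.0171
grasp_force: 40.0
```

```bash
python3 circ2.py .5248 -.2881 -405.8 .04 1
```

```text
t 20.8 r 0.05 th -42.8 Ftan 9.3 Frad -2.77
-408.1 [ 0.5234 -0.2894] 1 -0.0016 -0.0010 0 0 0 0
```

Call:
move_arm --targets "1 -0.0017 -0.0011 0 0 0 0; 1 -0.0016 -0.0011 0 0 0 0; 1 -0.0016 -0.0012 0 0 0 0; 1 -0.0016 -0.0013 0 0 0 0; 1 -0.0015 -0.0013 0 0 0 0"

```text
time_s: 21.3
tool_pos: [0.5193, -0.2928, 0.0759]
tcp_rot: [[0.249, 0.968, 0.005], [0.968, -0.249, 0.003], [0.004, 0.004, -1.0]]
contact_force: [5.3, 6.8, 0.8]
gripper_width: 0.0173
grasp_force: 40.0
```

```bash
python3 circ2.py .517 -.2943 -417.3 .03 20
```

```text
t 21.3 r 0.05 th -54.2 Ftan 8.29 Frad -2.4
-425.9 [ 0.5104 -0.2978] 1 -0.0011 -0.0010 0 0 0 0; 1 -0.0010 -0.0011 0 0 0 0; 1 -0.0010 -0.0011 0 0 0 0; 1 -0.0010 -0.0011 0 0 0 0; 1 -0.0010 -0.0012 0 0 0 0
-434.5 [ 0.5034 -0.3004] 1 -0.0009 -0.0012 0 0 0 0; 1 -0.0009 -0.0012 0 0 0 0; 1 -0.0008 -0.0012 0 0 0 0; 1 -0.0008 -0.0013 0 0 0 0; 1 -0.0008 -0.0013 0 0 0 0
-443.1 [ 0.496  -0.3018] 1 -0.0007 -0.0013 0 0 0 0; 1 -0.0007 -0.0013 0 0 0 0; 1 -0.0006 -0.0014 0 0 0 0; 1 -0.0006 -0.0014 0 0 0 0; 1 -0.0006 -0.0014 0 0 0 0
-451.7 [ 0.4885 -0.3022] 1 -0.0005 -0.0014 0 0 0 0; 1 -0.0005 -0.0014 0 0 0 0; 1 -0.0004 -0.0014 0 0 0 0; 1 -0.0004 -0.0015 0 0 0 0; 1 -0.0004 -0.0014 0 0 0 0
```

Call:
move_arm --targets "1 -0.0011 -0.001 0 0 0 0; 1 -0.001 -0.0011 0 0 0 0; 1 -0.001 -0.0011 0 0 0 0; 1 -0.001 -0.0011 0 0 0 0; 1 -0.001 -0.0012 0 0 0 0"

```text
time_s: 21.8
tool_pos: [0.5132, -0.2965, 0.076]
tcp_rot: [[0.249, 0.968, 0.007], [0.968, -0.249, 0.002], [0.004, 0.006, -1.0]]
contact_force: [7.4, 7.1, 0.2]
gripper_width: 0.0173
grasp_force: 40.0
```

```bash
python3 circ2.py .5104 -.2978 -425.9 .03 1
```

```text
t 21.8 r 0.05 th -62.4 Ftan 9.88 Frad -2.82
-427.6 [ 0.509  -0.2984] 1 -0.0010 -0.0012 0 0 0 0
```

Call:
move_arm --targets "1 -0.0009 -0.0012 0 0 0 0; 1 -0.0009 -0.0012 0 0 0 0; 1 -0.0008 -0.0012 0 0 0 0; 1 -0.0008 -0.0013 0 0 0 0; 1 -0.0008 -0.0013 0 0 0 0"

```text
time_s: 22.3
tool_pos: [0.5065, -0.2994, 0.076]
tcp_rot: [[0.249, 0.968, 0.008], [0.968, -0.249, 0.001], [0.003, 0.007, -1.0]]
contact_force: [9.1, 5.2, -1.7]
gripper_width: 0.017
grasp_force: 40.0
```

```bash
python3 circ2.py .5034 -.3004 -434.5 .03 1
```

```text
t 22.3 r 0.05 th -70.7 Ftan 10.33 Frad -1.93
-436.2 [ 0.5019 -0.3008] 1 -0.0007 -0.0014 0 0 0 0
```

Call:
move_arm --targets "1 -0.0007 -0.0013 0 0 0 0; 1 -0.0007 -0.0013 0 0 0 0; 1 -0.0006 -0.0014 0 0 0 0; 1 -0.0006 -0.0014 0 0 0 0; 1 -0.0006 -0.0014 0 0 0 0"

```text
time_s: 22.8
tool_pos: [0.4995, -0.3014, 0.076]
tcp_rot: [[0.249, 0.968, 0.009], [0.968, -0.249, -0.0], [0.002, 0.009, -1.0]]
contact_force: [10.0, 4.0, -3.2]
gripper_width: 0.0172
grasp_force: 40.0
```

```bash
python3 circ2.py .496 -.3018 -443.1 .03 1
```

```text
t 22.8 r 0.0501 th -79.0 Ftan 10.59 Frad -1.99
-444.8 [ 0.4945 -0.302 ] 1 -0.0006 -0.0014 0 0 0 0
```

Call:
move_arm --targets "1 -0.0005 -0.0014 0 0 0 0; 1 -0.0005 -0.0014 0 0 0 0; 1 -0.0004 -0.0014 0 0 0 0; 1 -0.0004 -0.0015 0 0 0 0; 1 -0.0004 -0.0014 0 0 0 0"

```text
time_s: 23.3
tool_pos: [0.4924, -0.3022, 0.0761]
tcp_rot: [[0.25, 0.968, 0.01], [0.968, -0.25, -0.001], [0.001, 0.01, -1.0]]
contact_force: [11.8, 2.5, -4.4]
gripper_width: 0.0168
grasp_force: 40.0
```

```bash
python3 circ2.py .4885 -.3022 -451.7 .03 25
```

```text
t 23.3 r 0.0501 th -87.3 Ftan 11.91 Frad -1.91
-460.3 [ 0.4811 -0.3014] 1 -0.0003 -0.0015 0 0 0 0; 1 -0.0002 -0.0014 0 0 0 0; 1 -0.0003 -0.0015 0 0 0 0; 1 -0.0001 -0.0015 0 0 0 0; 1 -0.0002 -0.0015 0 0 0 0
-468.9 [ 0.4738 -0.2995] 1 0.0000 -0.0015 0 0 0 0; 1 -0.0001 -0.0015 0 0 0 0; 1 0.0000 -0.0015 0 0 0 0; 1 0.0001 -0.0015 0 0 0 0; 1 0.0001 -0.0015 0 0 0 0
-477.5 [ 0.4669 -0.2966] 1 0.0001 -0.0015 0 0 0 0; 1 0.0002 -0.0015 0 0 0 0; 1 0.0002 -0.0015 0 0 0 0; 1 0.0003 -0.0014 0 0 0 0; 1 0.0003 -0.0015 0 0 0 0
-486.1 [ 0.4606 -0.2926] 1 0.0004 -0.0015 0 0 0 0; 1 0.0004 -0.0014 0 0 0 0; 1 0.0004 -0.0014 0 0 0 0; 1 0.0005 -0.0014 0 0 0 0; 1 0.0006 -0.0015 0 0 0 0
-494.7 [ 0.4548 -0.2878] 1 0.0005 -0.0013 0 0 0 0; 1 0.0007 -0.0014 0 0 0 0; 1 0.0006 -0.0014 0 0 0 0; 1 0.0007 -0.0013 0 0 0 0; 1 0.0007 -0.0013 0 0 0 0
```

Call:
move_arm --targets "1 -0.0003 -0.0015 0 0 0 0; 1 -0.0002 -0.0014 0 0 0 0; 1 -0.0003 -0.0015 0 0 0 0; 1 -0.0001 -0.0015 0 0 0 0; 1 -0.0002 -0.0015 0 0 0 0"

```text
time_s: 23.8
tool_pos: [0.4852, -0.3021, 0.0761]
tcp_rot: [[0.25, 0.968, 0.011], [0.968, -0.25, -0.003], [0.0, 0.011, -1.0]]
contact_force: [12.4, 0.3, -7.3]
gripper_width: 0.017
grasp_force: 40.0
```

```bash
python3 circ2.py .4811 -.3014 -460.3 .03 1
```

```text
t 23.8 r 0.0501 th -95.5 Ftan 12.32 Frad -1.53
-462.0 [ 0.4796 -0.3011] 1 -0.0001 -0.0015 0 0 0 0
```

Call:
move_arm --targets "1 0 -0.0015 0 0 0 0; 1 -0.0001 -0.0015 0 0 0 0; 1 0 -0.0015 0 0 0 0; 1 0.0001 -0.0015 0 0 0 0; 1 0.0001 -0.0015 0 0 0 0"

```text
time_s: 24.3
tool_pos: [0.4781, -0.3008, 0.0761]
tcp_rot: [[0.25, 0.968, 0.011], [0.968, -0.25, -0.004], [-0.001, 0.012, -1.0]]
contact_force: [13.1, -3.4, -7.8]
gripper_width: 0.0169
grasp_force: 40.0
```

```bash
python3 circ2.py .4738 -.2995 -468.9 .03 1
```

```text
t 24.3 r 0.0501 th -103.8 Ftan 13.54 Frad 0.19
-470.6 [ 0.4724 -0.299 ] 1 0.0001 -0.0015 0 0 0 0
```

Call:
move_arm --targets "1 0.0001 -0.0015 0 0 0 0; 1 0.0002 -0.0015 0 0 0 0; 1 0.0002 -0.0015 0 0 0 0; 1 0.0003 -0.0014 0 0 0 0; 1 0.0003 -0.0015 0 0 0 0"

```text
time_s: 24.8
tool_pos: [0.4712, -0.2986, 0.0762]
tcp_rot: [[0.25, 0.968, 0.012], [0.968, -0.25, -0.006], [-0.003, 0.013, -1.0]]
contact_force: [14.0, -4.6, -10.2]
gripper_width: 0.0169
grasp_force: 40.0
```

```bash
python3 circ2.py .4669 -.2966 -477.5 .03 5
```

```text
t 24.8 r 0.0501 th -112.0 Ftan 14.66 Frad -1.01
-486.1 [ 0.4605 -0.2926] 1 0.0004 -0.0015 0 0 0 0; 1 0.0004 -0.0014 0 0 0 0; 1 0.0005 -0.0014 0 0 0 0; 1 0.0005 -0.0014 0 0 0 0; 1 0.0005 -0.0014 0 0 0 0
```

Call:
move_arm --targets "1 0.0002 -0.0008 0 0 0 0; 1 0.0003 -0.0009 0 0 0 0; 1 0.0002 -0.0008 0 0 0 0; 1 0.0003 -0.0009 0 0 0 0; 1 0.0003 -0.0008 0 0 0 0"

```text
time_s: 25.3
tool_pos: [0.4675, -0.2969, 0.0762]
tcp_rot: [[0.25, 0.968, 0.012], [0.968, -0.25, -0.007], [-0.004, 0.013, -1.0]]
contact_force: [13.7, -5.6, -10.4]
gripper_width: 0.0171
grasp_force: 40.0
```

```bash
python3 circ2.py .4631 -.2945 -482.2 .03 1; python3 -c "
import numpy as np
from h import bot
d=np.array([[422.4,9.88],[430.7,10.33],[439,10.59],[447.3,11.91],[455.5,12.32],[463.8,13.54],[472,14.66]]);p=np.polyfit(*d.T,1);print(p,[np.polyval(p,x) for x in(472,478)],(8.79-p[1])/p[0])"
```

```text
t 25.3 r 0.0501 th -116.7 Ftan 14.78 Frad -1.16
-483.9 [ 0.4621 -0.2937] 1 0.0005 -0.0012 0 0 0 0
[  0.09712818 -31.54988436] [np.float64(14.294616207348486), np.float64(14.877385282412742)] 415.32626994586315
```

The pull is 14.8 N, 6.0 N above the 8.8 N free average and about 1.1 rad past the pinch. I'll unload the arm by taking back its command lead, then release.

Call:
move_arm --targets "1 -0.0005 0.0022 0 0 0 0; 1 -0.0005 0.002 0 0 0 0; 1 0 0 0 0 0 0; 1 0 0 0 0 0 0; 1 0 0 0 0 0 0"

```text
time_s: 25.8
tool_pos: [0.4677, -0.297, 0.076]
tcp_rot: [[0.249, 0.969, 0.002], [0.969, -0.249, -0.002], [-0.001, 0.002, -1.0]]
contact_force: [2.4, -2.6, -2.6]
gripper_width: 0.0171
grasp_force: 40.0
```

```bash
python3 circ2.py .4631 -.2945 -482.2 .03 1; python3 go.py
```

```text
t 25.8 r 0.05 th -116.4 Ftan 3.35 Frad 1.26
-483.9 [ 0.4621 -0.2937] 1 0.0005 -0.0012 0 0 0 0
t 25.8 pos [ 0.4677 -0.297   0.076 ] yaw_y -14.39 z [ 0.0018 -0.0016 -1.    ] F [ 2.44 -2.62 -2.62] w 0.0171 g 40.0
```

Call:
move_arm --targets "0.4 0 0.0005 0 0 0 0; 0 0 0 0 0 0 0; -0.3 0 0 0 0 0 0; -0.3 0 0 0 0 0 0; -0.3 0 0 0 0 0 0"

```text
time_s: 26.3
tool_pos: [0.4676, -0.2963, 0.0757]
tcp_rot: [[0.248, 0.969, -0.0], [0.969, -0.248, 0.0], [0.0, -0.0, -1.0]]
contact_force: [-0.1, 0.2, -0.5]
gripper_width: 0.0532
grasp_force: 0.0
```

Call:
move_arm --targets "-0.3 0 0 -0.01 0 0 0; -0.3 0 0 -0.03 0 0 0; -0.3 0 0 -0.04 0 0 0; -0.3 0 0 -0.04 0 0 0; -0.3 0 0 -0.02 0 0 0"

```text
time_s: 26.8
tool_pos: [0.469, -0.2977, 0.2209]
tcp_rot: [[0.248, 0.969, 0.005], [0.969, -0.248, -0.005], [-0.003, 0.006, -1.0]]
contact_force: [-0.6, 0.0, -0.0]
gripper_width: 0.0609
grasp_force: 0.0
```

Call:
move_arm --targets "-0.3 0 -0.02 0 0 0 0; -0.3 0 -0.03 0 0 0 0; -0.3 0 -0.03 0 0 0 0; -0.3 0 -0.02 0 0 0 0; -0.3 0 0 0 0 0 0"

```text
time_s: 27.3
tool_pos: [0.3697, -0.2713, 0.2165]
tcp_rot: [[0.25, 0.968, 0.001], [0.968, -0.25, -0.001], [-0.001, 0.001, -1.0]]
contact_force: [0.6, 0.1, -0.2]
gripper_width: 0.061
grasp_force: 0.0
```

```bash
python3 go.py; python3 - <<'E'
from h import *
p,d=optics.snapshot("side"); crop(p,285,215,160,120,5,"pics/end.png")
E
```

```text
t 27.3 pos [ 0.3697 -0.2713  0.2165] yaw_y -14.46 z [ 7.e-04 -1.e-03 -1.e+00] F [ 0.55  0.11 -0.2 ] w 0.061 g 0.0
```

View pics/end.png

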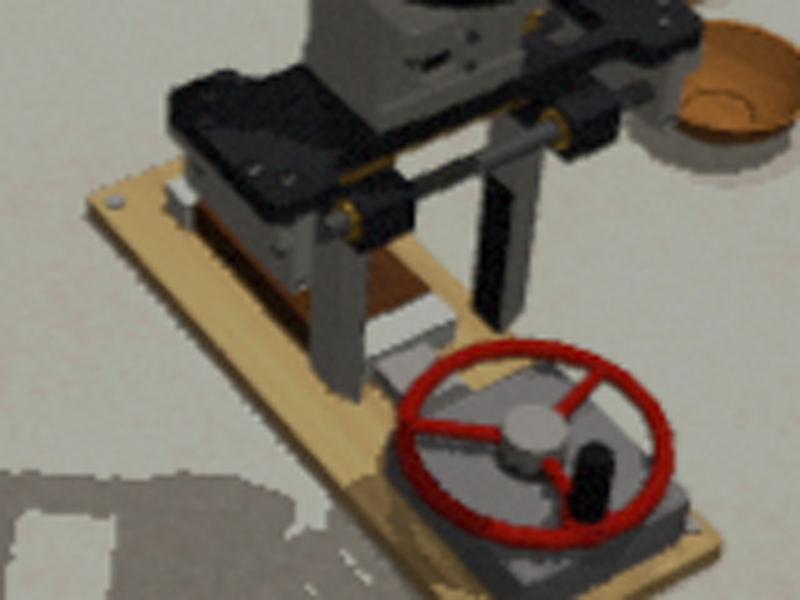

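The crank, near (590,480), has stayed where I let go of it. The blank lies between the stop and the jaw, and the gripper is high in the foreground touching nothing.

```bash
python3 -c "
from workcell import bot
print(bot.job_done())"
```

```text
the job is handed in; nothing more can be done
None
```

I set the small dark walnut blank flat and centred on the jig bed and clamped it between the jaw and the stop, with the crank about 6 N above free; I then let go and handed the job in at about 27 s, verdict not shown.

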